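Try the parts box's catch, release it if caught, and hold the lid open

TASK

Open the steel parts box so that the mechanic can reach the carburettor jets in it: before touching the bolt, take the lid by its T-shaped pull and tug it gently to learn whether the catch holds it, and if it is caught, do not wrench it but draw the slide bolt back to free it. Then raise the lid by the pull to about 60 degrees and finish while still holding it there by the pull, steady, for it falls shut by itself; leave the other things on the bench alone.

Things in the scene. Friction and masses are not known exactly. Their poses are not given: they have to be found in the camera images.
- case: Steel parts box fixed to the bench, 160 mm deep (its x) by 280 mm wide (its y) by 85 mm high. Origin: centre of its underside. Its front, with the pull and the bolt, faces its own -x; its +y runs along the front towards the end with the pull, away from the bolt. A dark hood (36 x 50 x 26 mm) on the lid's front hides the striker: the bolt clears it 12 to 22 mm back.
- lid: Steel lid, 6 mm thick, top 93 mm above the bench, 0.3 to 0.6 kg. Origin: middle of its hinge line, along the box's y at the far (+x) top edge, 87 mm up. Shut, its axes are the box's; its angle is its turn about its +y, front edge up (z axis from vertical), stop 1.45 rad. Let go, it falls shut. Caught, it rises 0.03 to 0.04 rad (some 7 mm at the pull), then stops hard; free, it lifts with 2 to 4 N.
- pull (a point): T-shaped pull on the lid's front edge: a black crossbar along the box's y, 16 mm thick, 36 mm long, on a thin stem 38 mm out from the lid's edge. This point: the crossbar's centre, 90 mm above the bench when shut, 205 mm from the hinge line, 50 mm to the +y side of the box's middle. Pinched from above by its ends (fingers closing along the box's y), it pivots between the pads as the lid swings.
- bolt: Slide bolt: a flat bar along the box's front with a steel post 14 mm across standing 45 mm up from it. Origin: in the post's axis, 13 mm below its top, 122 mm above the bench. It slides along the box's y: origin 105 mm (fully in) to 139 mm (fully back, a stop) to the -y side of the box's middle. It starts 0 to 28 mm back, so it may or may not hold the lid; 2 N moves it.
- jar: closed glass jar, 60 mm across, 85 mm high, standing beside the box's left end. Origin: centre of its underside. A bystander: leave it where it is.
- tin: small open aluminium cup, 72 mm across, 45 mm high, beside the box's right end. Origin: centre of its underside. A bystander: leave it.
- screwdriver: screwdriver lying in front of the box. A bystander: leave it.
- wrench: open-ended spanner lying behind the box. A bystander: leave it.
- carburettor: aluminium carburettor, about 100 x 100 x 100 mm, at the left of the table. A bystander: leave it.
- paper_roll: standing roll of paper towel, 110 mm across, 230 mm high, at the left of the table. A bystander: leave it.
- mug: white mug, 80 mm across, 90 mm high, at the right of the table. A bystander: leave it.

How it is judged:
By the outcome, as a careful person would: the job done as asked, in the order asked, and still so for the second after the job is handed in, while the arm keeps its last pose, push and grip.
It also fails if it takes over 48 s, if anything falls off the work surface, if the arm or the gripper's body presses on something with over 40 N, if the wrist force passes 120 N, or if a joint passes its speed limit or range.

ROBOT

A 6-joint arm with a two-finger parallel gripper is mounted at the origin on the work surface. World frame = base frame: x ahead of the robot, y to its left, z up, the work surface at z = 0. Lengths are in mm, angles in rad, forces in N, time in s.
With the tool pointing down it reaches from about 350 to 875 mm from the base axis. Payload 15.5 kg.
Tool frame: the origin (TCP) lies between the finger pads, 19 mm behind the fingertips; this is the grasp point; z points along the fingers, y is the line along which they close (so a half turn about z gives the same grasp; the last joint's range is limited). The gripper opens to 85 mm and grips with 20 to 120 N. Pads are 22 mm wide; open, the fingers measure 114 mm over their backs; the gripper's body (76 mm by 85 mm) begins 54 mm behind the grasp point. The pads swing forward as they close: fully open they stand 13 mm farther back than shut.
Start: joints at [1.062, 0.494, 1.345, -0, 1.302, -0.096], TCP at [251.303, 572.253, 249.977] pointing down, gripper open.
Joint ranges: [-2.91, 2.91], [-0.82, 2.16], [0.22, 2.67], [-1.22, 4.37], [0.12, 2.79], [-3.08, 3.08]. Speed limits (rad/s): [1.89, 1.89, 2.57, 3.01, 3.01, 3.01].

INTERFACE

Orientations are given as a rotation vector (axis times angle).
In Python, from bench import r gives the robot as it stands.
- The arm moves only by the shell command python3 -m crank 'ROWS'. ROWS is JSON, a list that holds one entry, the list of rows, each a list of 7 numbers: the shift along the tool's x, y, z in units of 30 mm (1.0 is 30 mm), then the turn, a rotation vector about the tool's x, y, z in rad, then the opening, from 0 (shut) to 1 (fully open). In form: [[[tx, ty, tz, wx, wy, wz, jaw], ...]]. A call has 1 to 8 rows; each row is the pose to reach, as a shift and turn from the pose commanded when the call began, along the tool's axes at that moment; what a row does not reach only later rows make up. A row lasts 1/8 s, in which the tool goes at most 62.5 mm and 10.7 degrees, less where a joint would pass 70% of its speed; a pose out of reach is approached as far as the arm can. A call with a gripper value outside its range is refused whole. The fingers move at their own pace and stop on an object; the grip force is fixed at half the most. Time passes only in rows, so rows that repeat a pose let the fingers close. It gives the time, the measured TCP pose, the force, the opening and the grip force at its end, in the units of the state.
- r.get_obs(): the state, without advancing time (a new reading comes with each control period).
- r.snapshot(name): name is "scene" or "top"; returns a dict with "color" (420x560x3 uint8, blue, green, red), "K" (3x3 intrinsics, pixels), "R" (3x3) and "t" (3): a world point X has camera coordinates R X + t. Camera axes: x right, y down, z forward; pixel columns grow to the right and rows downward; lengths in mm; the calibration is good to about 2 mm. A picture is of the moment at which its call begins. There is no depth.
- r.job_done(): hands the job in; it is judged then, once.
Trained networks look in a picture, given as the dict that the camera call returned (one of the last four; its "shot" number tells which), for a name from the list of things; names that differ only in an ending like _2 or _b are one class to them, and where a whole thing is asked for, a point or a joint stands for the part that bears it (a point fixed in the world has none). Each returns a list of dicts, best first, with "confidence" (0 to 1); they miss things now and then, are a little off and sometimes report something else, mostly with a low value. They report only what shows in the picture. A call takes as long as a camera call.
- r.find_in(picture, query): "pixel" ([column, row] in pixels, amid what is visible of it).
- r.pinpoint(picture, query): "pixel" ([column, row] in pixels: a listed point, or the origin of a listed thing).
The state is a dict: "t": time; "q": joint angles; "qd": joint speeds; "tau": joint torques, N m; "tcp_pos": TCP position; "eef_rot": TCP orientation; "force": force on the tool from outside, world axes, zero at the start; "torque": the same for the moment, N m; "gripper_width": finger opening in mm; "finger_force": force on a finger pad.
Only numpy, scipy, OpenCV 4.12 (cv2) and the standard library are available. Lean on these libraries where they do the work, as an engineer would, in place of code of your own. Each camera call takes 0.05 s, during which the arm holds its last target. There are 200 camera calls.

## Working session

There is one attempt and no reset: what is moved stays moved. The work goes in short steps, Python scripts to look and compute and a shell command to move; the robot and the scene stay as the last step left them, time stands still between calls to the robot, and variables do not carry over. Pictures are saved under pics/ and viewed, at most 10 in all, crops included, and the job is handed in when it is done.

```bash
mkdir -p pics; ls
cat > h.py <<'E'
import numpy as np, cv2
from bench import r
from scipy.spatial.transform import Rotation as Ro
def ray(p,px):
    d=p["R"].T@np.linalg.inv(p["K"])@np.array([px[0],px[1],1.]); c=-p["R"].T@p["t"]; return c,d
def atz(p,px,z):
    c,d=ray(p,px); return c+d*(z-c[2])/d[2]
def tri(obs):
    A=np.zeros((3,3));b=np.zeros(3)
    for p,px in obs:
        c,d=ray(p,px);d=d/np.linalg.norm(d);M=np.eye(3)-np.outer(d,d);A+=M;b+=M@c
    return np.linalg.solve(A,b)
def proj(p,X):
    x=p["K"]@(p["R"]@np.asarray(X,float)+p["t"]);return x[:2]/x[2]
E
python3 - <<'E'
from h import *
np.set_printoptions(precision=1,suppress=True)
s=r.snapshot("scene");t=r.snapshot("top")
cv2.imwrite("pics/a.png",s["color"]);cv2.imwrite("pics/b.png",t["color"])
Z=dict(case=0,lid=87,pull=90,bolt=122,jar=0,tin=0)
for q in Z:
    a=r.pinpoint(s,q)[:2];b=r.pinpoint(t,q)[:2]
    for n,p,l in(("s",s,a),("t",t,b)):
        for d in l: print(q,n,np.array(d["pixel"]),round(d["confidence"],2),atz(p,d["pixel"],Z[q]))
    if a and b: print("  tri",tri([(s,a[0]["pixel"]),(t,b[0]["pixel"])]))
o=r.get_obs();print(o["t"],o["tcp_pos"],o["eef_rot"],o["gripper_width"],o["force"])
E
```

```text
pics
case s [264.6 243.9] 0.97 [644.  -62.1   0. ]
case s [267.2 272. ] 0.53 [763.6 -48.5   0. ]
case t [304.6 196.6] 0.6 [626.9 -73.7   0. ]
case t [298.7 263.3] 0.22 [423.7 -59.9   0. ]
  tri [629.4 -69.2 -17.4]
lid s [261.9 241.7] 0.77 [706.1 -64.2  87. ]
lid t [305.1 167.7] 0.6 [698.  -67.3  87. ]
lid t [429.5 216.3] 0.55 [ 567.2 -426.7   87. ]
  tri [699.6 -66.4  79.3]
pull s [275.8 198.4] 0.84 [507.9 -23.3  90. ]
pull t [282.9 235.8] 0.95 [499.7  -8.3  90. ]
  tri [500.4 -16.   82.7]
bolt s [266.2 238.8] 0.63 [723.3 -47.9 122. ]
bolt s [228.4 197. ] 0.6 [ 532.5 -187.8  122. ]
bolt t [349.5 228.6] 0.58 [ 522.7 -190.9  122. ]
  tri [ 545.2 -142.7  -66.4]
jar s [330.1 242. ] 0.74 [635.8 167.8   0. ]
jar t [224.1 197.1] 0.55 [618.2 172.1   0. ]
  tri [620.8 172.1 -18. ]
tin s [200.1 234.4] 0.7 [ 599.5 -296.4    0. ]
tin t [372.9 204.5] 0.7 [ 608.6 -283.9    0. ]
  tri [ 607.9 -287.9    8.7]
0.7 [251.3 572.3 250. ] [0.6 3.1 0. ] 85.6799188775265 [0.1 0.6 0.2]
```

View pics/a.png

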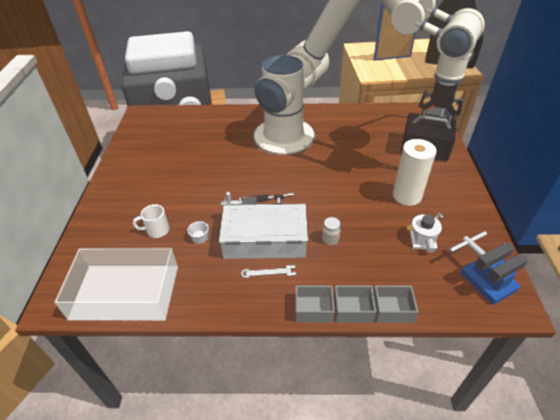

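View pics/b.png

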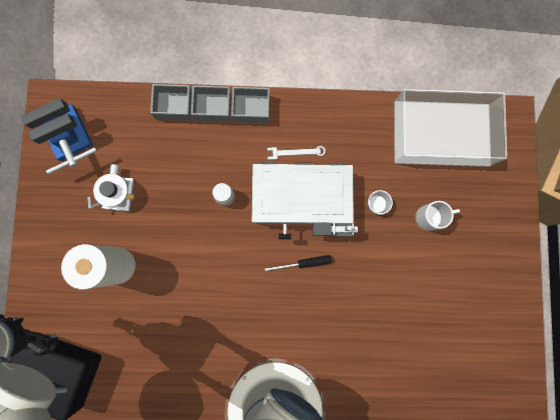

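The scene view shows the box at mid-table. In the top view the lid's corners are near (253,165), (353,166), (353,224) and (252,221), the pull's crossbar is at (285,237), the hood near (322,229) and the bolt post near (350,229). The screwdriver lies in front at (300,263). I'll enlarge the front.

Run:
```python
from h import *
a=cv2.imread("pics/b.png")[155:280,240:400];cv2.imwrite("pics/c.png",cv2.resize(a,None,fx=4.8,fy=4.8,interpolation=cv2.INTER_CUBIC))
```

```text
(no output)
```

View pics/c.png

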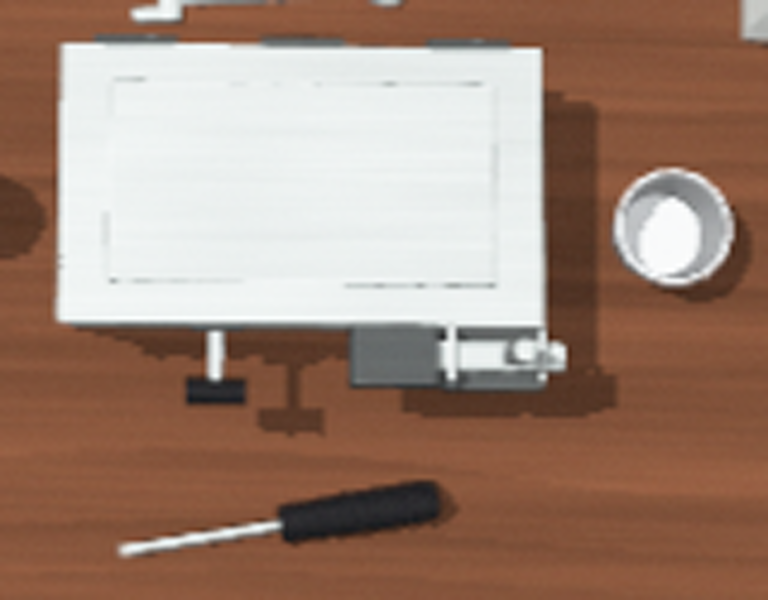

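The enlarged view puts the lid's corners (crop pixels) at (61,44), (542,48), (545,324) and (57,321). The crossbar's centre is at (216,390), and the post's base-to-top runs from about (520,350) to (556,357).

Run:
```python
from h import *
np.set_printoptions(precision=1,suppress=True)
t=r.snapshot("top")
print("cam",-t["R"].T@t["t"])
f=lambda x,y,z:atz(t,[x/4.8+240-.4,y/4.8+155-.4],z)
TL,TR,BR,BL=[f(*c,93) for c in((61,44),(542,48),(545,324),(57,321))]
print(TL,TR,BR,BL,np.linalg.norm(TL-TR),np.linalg.norm(TL-BL))
for a,b in((TL,TR),(BL,BR)): print("yaw",np.arctan2(*( (a-b)[:2]*[-1,1])))
P=f(216,390,96);print("pull",P)
d=(TL-TR)+(BL-BR);ya=d/np.linalg.norm(d);xa=np.array([ya[1],-ya[0],0]);c=(TL+TR+BL+BR)/4
print("yaw",np.arctan2(-ya[0],ya[1]),"mid",c,"pull pred (from lid ctr)",c+50*ya-125*xa, "pull local",xa@(P-c),ya@(P-c))
for x,y,z in((520,350,90),(556,357,135),(545,352,122)): w=f(x,y,z);print(w,xa@(w-c),ya@(w-c))
q=r.get_obs();print(Ro.from_rotvec(q["eef_rot"]).as_matrix())
```

```text
cam [ 427.3   19.2 1315. ]
[703.5  84.8  93. ] [ 710.  -203.4   93. ] [ 543.8 -206.3   93. ] [537.5  81.5  93. ] 288.2116883219283 165.99303391118823
yaw 0.022463588918175195
yaw 0.021780221797188068
pull [499.4 -12.9  96. ]
yaw 0.02212215274326143 mid [623.7 -60.9  93. ] pull pred (from lid ctr) [497.6 -13.6  93. ] pull local -123.2296474435571 50.69202817992996
[ 528.3 -192.1   90. ] -98.32809382860357 -129.09746564224602
[ 521.1 -204.9  135. ] -105.74251569082746 -141.7615351244311
[ 524.9 -201.   122. ] -101.9156329939605 -137.9439558699919
[[-0.9  0.4 -0. ]
 [ 0.4  0.9 -0. ]
 [ 0.  -0.  -1. ]]
```

```bash
cat >> h.py <<'E'
YAW=0.022
RT=Ro.from_matrix(np.array([[-np.cos(YAW),-np.sin(YAW),0],[-np.sin(YAW),np.cos(YAW),0],[0,0,-1.]]).T.T)
XA=np.array([np.cos(YAW),np.sin(YAW),0]);YA=np.array([-np.sin(YAW),np.cos(YAW),0])
RT=Ro.from_matrix(np.stack([-XA,YA,[0,0,-1.]],1))
def go(X):
    o=r.get_obs();R0=Ro.from_rotvec(o["eef_rot"])
    print(np.round(R0.inv().apply(np.array(X)-o["tcp_pos"])/30,2),np.round((R0.inv()*RT).as_rotvec(),3))
E
python3 - <<'E'
from h import *
t=r.snapshot("top");print(atz(t,[84,267],230))
go([251,572,320]);go([498.5,-13.3,200]);go([498.5,-13.3,320])
E
```

```text
[401.69821171 480.69965217 230.        ]
[ 0.01 -0.01 -2.33] [ 0.     0.    -0.436]
[-15.39 -14.56   1.67] [ 0.     0.    -0.436]
[-15.39 -14.56  -2.33] [ 0.     0.    -0.436]
```

```bash
python3 -m crank '[[[0,0,-2.6,0,0,0,1],[0,0,-2.6,0,0,0,1],[-15.4,-14.56,-2.3,0,0,-0.436,1],[-15.4,-14.56,-2.3,0,0,-0.436,1],[-15.4,-14.56,-2.3,0,0,-0.436,1],[-15.4,-14.56,-2.3,0,0,-0.436,1],[-15.4,-14.56,-2.3,0,0,-0.436,1],[-15.4,-14.56,-2.3,0,0,-0.436,1]]]'
python3 -c "
from h import *
go([498.5,-13.3,180])"
```

```text
t: 1.8
tcp_pos: [395.3, 230.8, 322.8]
eef_rot: [-0.035, 3.141, 0.0]
force: [0.8, 0.8, 0.3]
gripper_width: 85.8
finger_force: 0.0
[-3.25 -8.21  4.76] [0. 0. 0.]
```

```bash
python3 -m crank '[[[-3.25,-8.2,3.5,0,0,0,1],[-3.25,-8.2,4.2,0,0,0,1],[-3.25,-8.2,4.75,0,0,0,1],[-3.25,-8.2,4.75,0,0,0,1],[-3.25,-8.2,4.75,0,0,0,1],[-3.25,-8.2,4.75,0,0,0,1],[-3.25,-8.2,4.75,0,0,0,1]]]'
python3 - <<'E'
from h import *
np.set_printoptions(precision=1,suppress=True)
go([498.5,-13.3,90])
t=r.snapshot("top");s=r.snapshot("scene")
for p in(t,s):
  for q in("pull","bolt"):
    for d in r.pinpoint(p,q)[:2]: print(q,d["confidence"],atz(p,d["pixel"],dict(pull=90,bolt=122)[q]))
a=s["color"][150:290,190:350];cv2.imwrite("pics/d.png",cv2.resize(a,None,fx=4.2,fy=4.2,interpolation=cv2.INTER_CUBIC))
print(r.get_obs()["tcp_pos"],proj(s,[498.5,-13.3,90]))
E
```

```text
t: 2.68
tcp_pos: [497.6, -10.9, 180.3]
eef_rot: [0.034, -3.141, -0.0]
force: [0.0, 0.9, -0.6]
gripper_width: 85.4
finger_force: 0.0
[-0.  -0.1  3. ] [ 0. -0. -0.]
pull 0.7 [430.  -63.1  90. ]
bolt 0.7 [ 532.6 -188.1  122. ]
pull 0.7 [ 668.6 -412.    90. ]
pull 0.67 [506.3 -26.2  90. ]
bolt 0.64 [ 514.3 -194.6  122. ]
[497.9 -10.5 180.8] [278.6 196.6]
```

View pics/d.png

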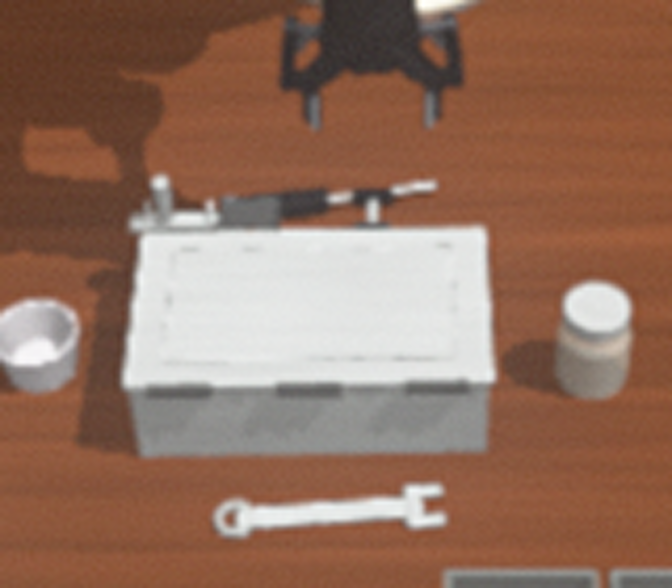

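The scene view shows the crossbar at about (279,197), where I predict it to be (278.6,196.6). The open fingers straddle it, and nothing is in their way. I'll descend and close.

```bash
python3 -m crank '[[[0.02,-0.08,1.5,0,0,0,1],[0.02,-0.08,2.6,0,0,0,1],[0.02,-0.08,3,0,0,0,1],[0.02,-0.08,3,0,0,0,1],[0.02,-0.08,3,0,0,0,0.3],[0.02,-0.08,3,0,0,0,0.3],[0.02,-0.08,3,0,0,0,0.3],[0.02,-0.08,3,0,0,0,0.3]]]'
```

```text
t: 3.98
tcp_pos: [497.7, -12.9, 91.3]
eef_rot: [-0.034, 3.14, 0.001]
force: [-0.7, 8.9, 15.5]
gripper_width: 34.6
finger_force: 58.1
```

```bash
python3 -m crank '[[[0,0,-0.05,0,0,0,0.2],[0,0,-0.1,0,0,0,0.2],[0,0,-0.15,0,0,0,0.2],[0,0,-0.2,0,0,0,0.2],[0,0,-0.2,0,0,0,0.2]]]'
```

```text
t: 4.6
tcp_pos: [497.8, -12.9, 96.7]
eef_rot: [-0.034, 3.14, 0.001]
force: [4.3, 8.7, -2.4]
gripper_width: 35.0
finger_force: 59.9
```

```bash
python3 -m crank '[[[0,0,-0.05,0,0,0,0.2],[0,0,-0.1,0,0,0,0.2],[0,0,-0.13,0,0,0,0.2],[0,0,-0.13,0,0,0,0.2]]]'
```

```text
t: 5.1
tcp_pos: [498.0, -12.9, 100.6]
eef_rot: [-0.034, 3.14, 0.001]
force: [5.5, 9.2, -4.1]
gripper_width: 34.6
finger_force: 60.0
```

```bash
python3 -m crank '[[[0,0,-0.05,0,0,0,0.2],[0,0,-0.1,0,0,0,0.2],[0,0,-0.1,0,0,0,0.2]]]'
```

```text
t: 5.48
tcp_pos: [498.2, -12.9, 103.6]
eef_rot: [-0.034, 3.14, 0.001]
force: [5.1, 8.7, -3.6]
gripper_width: 35.0
finger_force: 60.1
```

The pull is 12 mm up at a steady 3.6 N, well past the 7 mm where a caught lid stops hard, so the lid is free and the bolt needn't be touched. I'll raise it along its arc, first to 30°.

```bash
python3 -m crank '[[[-0.04,0,-0.2,0,0,0,0.2],[-0.12,0,-0.75,0,0,0,0.2],[-0.26,0,-1.35,0,0,0,0.2],[-0.45,0,-1.91,0,0,0,0.2],[-0.68,0,-2.46,0,0,0,0.2],[-0.97,0,-2.99,0,0,0,0.2],[-0.97,0,-2.99,0,0,0,0.2]]]'
python3 - <<'E'
from h import *
s=r.snapshot("scene");o=r.get_obs();print(o["force"],o["torque"],o["tcp_pos"])
a=s["color"][120:270,190:350];cv2.imwrite("pics/e.png",cv2.resize(a,None,fx=4,fy=4,interpolation=cv2.INTER_CUBIC))
E
```

```text
t: 6.35
tcp_pos: [527.2, -12.4, 194.0]
eef_rot: [-0.034, 3.14, 0.001]
force: [2.8, 5.1, -5.5]
gripper_width: 34.7
finger_force: 60.8
[ 3.30458873  5.0838029  -5.55726724] [ 0.70325743 -0.31257703 -0.362006  ] [526.8833281  -12.40435839 193.53229382]
```

View pics/e.png

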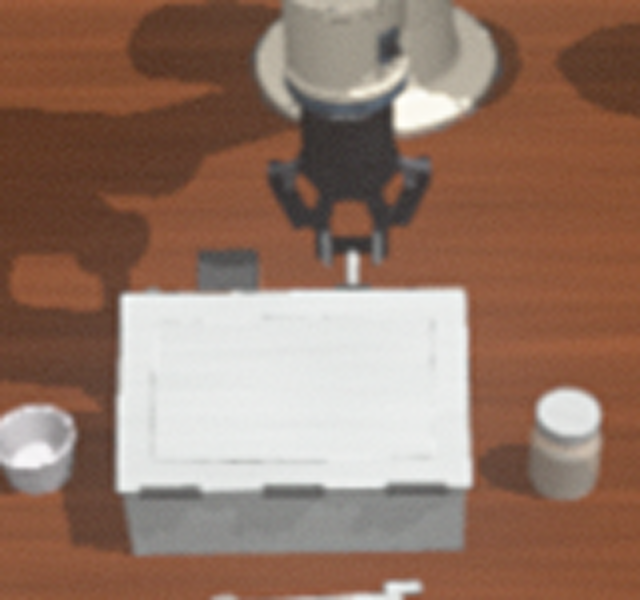

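The lid has come up with the pull: the crossbar sits between the fingers at about (278,181) and the hood has risen with the lid. On to 60°.

```bash
python3 -m crank '[[[-0.33,0,-0.5,0,0,0,0.2],[-0.7,0,-0.97,0,0,0,0.2],[-1.1,0,-1.4,0,0,0,0.2],[-1.55,0,-1.79,0,0,0,0.2],[-2.03,0,-2.15,0,0,0,0.2],[-2.54,0,-2.46,0,0,0,0.2],[-2.54,0,-2.46,0,0,0,0.2],[-2.54,0,-2.46,0,0,0,0.2]]]'
python3 - <<'E'
from h import *
s=r.snapshot("scene");o=r.get_obs();print(o["force"],o["tcp_pos"],o["gripper_width"],np.abs(o["qd"]).max())
h=np.array([497.7,-12.9,88.3])+205*XA;v=o["tcp_pos"]-h;print(np.degrees(np.arctan2(v[2],-v@XA)),np.hypot(v[2],v@XA))
a=s["color"][120:270,190:350];cv2.imwrite("pics/f.png",cv2.resize(a,None,fx=4,fy=4,interpolation=cv2.INTER_CUBIC))
E
```

```text
t: 7.4
tcp_pos: [601.6, -11.1, 266.3]
eef_rot: [0.035, -3.14, -0.0]
force: [-2.0, 1.3, -0.7]
gripper_width: 34.4
finger_force: 62.8
[-1.51946461  2.65962366 -0.76152144] [601.67904431 -11.06642409 266.32334582] 34.48888113112574 0.002499528596044613
60.43055910753897 204.68141023163855
```

View pics/f.png

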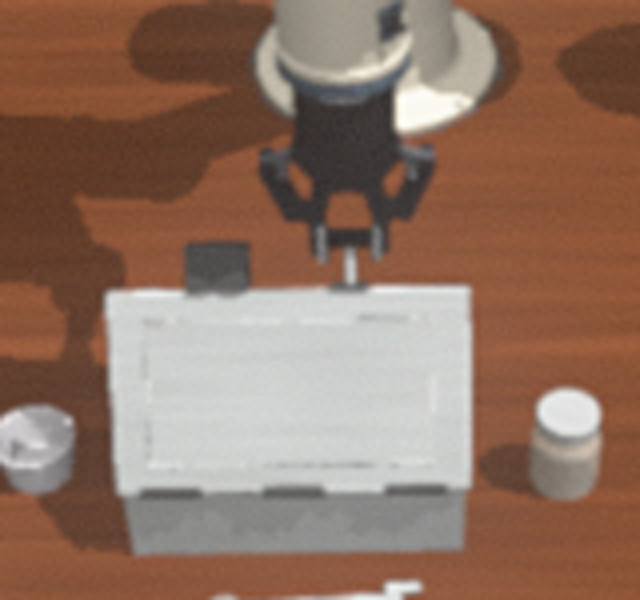

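The lid is held by the pull at about 60° (crossbar near (277,179) between the fingers), the arm is still, and the jar and tin have not moved.

```bash
python3 -c "
from bench import r
print(r.job_done())"
```

```text
the job is handed in; nothing more can be done
None
```

The gentle tug showed the lid was not caught, so I left the bolt alone, raised the lid by its pull to about 60° and handed the job in with the gripper still holding it there, steady.

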